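# Turn the leaf of the sample book

## Robot

A 7-joint arm with a two-finger parallel gripper is mounted at the origin on the work surface. World frame = base frame: x ahead of the robot, y to its left, z up, the work surface at z = 0. Lengths are in m, angles in rad, forces in N, time in s.
With the tool pointing down it reaches from about 0.4 to 0.85 m from the base axis. Payload 10.4 kg.
Tool frame: the origin (TCP) lies on the centre line of the jaws, within the pads' length; the fingertips stand 8 mm ahead of it and the grasp point (between the pads) lies 11 mm behind it (r.finger_overhang is the distance from the TCP to the fingertips, in m); z points along the fingers, y is the line along which they close (so a half turn about z gives the same grasp; the last joint's range is limited). The gripper opens to 87 mm and grips with 3 to 60 N. Pads are 19 mm wide; open, the fingers measure 117 mm over their backs; the gripper's body (75 mm by 190 mm) begins 51 mm behind the grasp point.
Start: joints at [1.306, 0.332, -0.065, 1.46, 0.022, 1.35, -0.088], TCP at [0.15, -0.607, 0.231] pointing down, gripper open.
Joint ranges: [-2.6, 2.6], [-0.5, 2.12], [-1.47, 1.34], [0.16, 2.42], [-1.27, 4.41], [0.06, 2.06], [-2.6, 2.6]. Speed limits (rad/s): [2.22, 2.22, 2.79, 2.79, 3.14, 3.14, 3.14].

## Interface

Orientations are given as a unit quaternion [x, y, z, w].
In Python, from bench import r, vision gives the robot as it stands.
- The arm moves only by the tool drive_tool, never from a script. Its argument "series" is a list of rows, each a list of 2 entries, a list of its own where there are three numbers: the shift along the world's x, y, z in cm, then the turn about the world's z in degrees. A call has exactly 10 rows; each row shifts and turns the commanded pose from where the row before left it; what a row does not reach is not made up. A row lasts 1/8 s, in which the tool goes at most 62.5 mm and 10.7 degrees, less where a joint would pass 70% of its speed; a pose out of reach is approached as far as the arm can. A call with a gripper value outside its range is refused whole. "hand" is the closure, from 0 (fully open) to 1 (shut), set as the call begins (left out, the last holds). The fingers move at their own pace and stop on an object; "newtons" is the grip in N (left out, the last holds). Time passes only in rows, so rows that do not move let the fingers close, or fill a call up. It gives the time, the measured TCP pose, the force, the opening and the grip force at its end, in the units of the state.
- r.read_state(): the state, without advancing time (a new reading comes with each control period).
- vision.camera(name): name is "side" or "top"; returns a dict with "color" (400x640x3 uint8, red, green, blue), "intrinsics" (3x3 intrinsics, pixels), "R" (3x3) and "t" (3): a world point X has camera coordinates R X + t. Camera axes: x right, y down, z forward; pixel columns grow to the right and rows downward; lengths in m; the calibration is good to about 2 mm. A picture is of the moment at which its call begins. There is no depth.
- r.close_job(): hands the job in; it is judged then, once.
The state is a dict: "time": time; "joint_positions": joint angles; "joint_vel": joint speeds; "joint_torque": joint torques, N m; "ee_pos": TCP position; "eef_rot": TCP orientation; "ft_force": force on the tool from outside, world axes, zero at the start; "torque": the same for the moment, N m; "width": finger opening in m; "grip_force": force on a finger pad.
Only numpy, scipy, OpenCV 4.12 (cv2) and the standard library are available. Lean on these libraries where they do the work, as an engineer would, in place of code of your own. Each camera call takes 0.05 s, during which the arm holds its last target. There are 200 camera calls.

## Task

The plywood leaf of the open sample book stands ajar over the right-hand page (left and right as seen from the robot). With the fingertips, push the binder clip off the left-hand page until it lies on the glass clear of the book, then flip the leaf over its spine and press it down flat on the left-hand page. Do not pick up the clip, leave the book where it is, and leave the tape dispenser, stapler and coaster undisturbed.

Things in the scene. Friction and masses are not known exactly. Their poses are not given: they have to be found in the camera images.
- book: Open sample book (0.9 kg, loose, lying on the glass): a dark blue fabric-covered base slab 200 mm along its x (the spine direction), 310 mm along its y, 8 mm thick. Origin: centre of its underside. The left-hand page is its +y half, the right-hand page (carrying stone and wood sample chips) its -y half; both pages are the slab's top, 8 mm above the origin. A steel spine rod, 5 mm in diameter, lies along x at y = 0, 11.5 mm above the underside.
- spine (a point): Middle of the spine rod, on the leaf's hinge axis (which runs along the book's x), 11.5 mm above the book's underside.
- leaf (a joint): Angle of the leaf in rad: 0 = flat on the right-hand page (-y), 1.57 = upright, 3.14 = flat on the left-hand page (+y); it starts ajar between 0.45 and 0.85. Stiff friction hinge, about 0.2 N m: the leaf stays where it is left and does not fall, so it must be moved (about 1.5 to 3 N at its free edge) and pressed down all the way.
- leaf_edge (a point): Middle of the leaf's free edge, 142 mm from the hinge axis, at half the leaf's thickness. The leaf is a rigid plywood board 190 mm along the spine, 136 mm wide (from 6 to 142 mm from the hinge axis), 5 mm thick, 0.14 kg. Lying flat on either side its faces are 9 and 14 mm above the book's underside.
- clip: Steel binder clip, 25 g, standing on its flat back strip with the jaws up: a triangular prism 41 mm along its x, 22 mm deep along its y at the foot, 27 mm tall, its two wire arms folded down against the sides. Origin: centre of its underside. It starts on the left-hand page at any yaw; the leaf cannot lie flat while it is there.
- tape: Yellow plastic tape dispenser, 55 mm (x) by 150 mm (y), 76 mm tall, standing beyond the book's far (+x) end. Origin: centre of its underside.
- coaster: Round cork coaster, 90 mm in diameter, 6 mm thick, on the glass to the far left of the book. Origin: centre of its underside.
- stapler: Black and steel stapler, 36 mm (x) by 130 mm (y), 44 mm tall, at the book's near (-x) end. Origin: centre of its underside.
There are look-alikes about, which are no part of the job. There is more than one size of the clip; the one meant has the size given above.

How it is judged:
On the way, in this order (a step that is already met when the one before it is completed fails the run):
1. the clip is on the glass, clear of the book ((y of clip in the frame of book above 0.165 m or y of clip in the frame of book below -0.165 m or x of clip in the frame of book above 0.115 m or x of clip in the frame of book below -0.115 m) and height (world z) of clip between -0.01 and 0.03 m and contact force between clip and book below 0.05 N), for 0.2 s.
2. the leaf lies flat on the left-hand page (value of joint leaf above 3.06 rad), for 0.2 s.
At the end, for the whole second after the job is handed in: The leaf lies flat on the left-hand page (joint above 3.06 rad, its free edge within about 12 mm of flat) and at rest; the clip is at rest on the glass, touching no part of the book, its origin at least 10 mm outside the 310 x 200 mm base and below 30 mm (all of step 1 and value of joint leaf above 3.06 rad and linear speed of clip below 0.01 m/s and velocity of joint leaf between -0.05 and 0.05 rad/s).
It fails at once if the clip is lifted (height (world z) of clip above 0.04 m).
It fails at once if the book is lifted or tipped (height (world z) of book above 0.012 m or angle between book's own z axis and vertical above 0.08 rad).
It fails at once if the book is shifted by more than 30 mm (distance of book from where it was at the start of the episode above 0.03 m).
It fails at once if the tape dispenser, stapler or coaster moves more than 30 mm (distance of any of tape, coaster, stapler from where it was at the start of the episode above 0.03 m).
It also fails if it takes over 58 s, if anything falls off the work surface, if the arm or the gripper's body presses on something with over 40 N, if the wrist force passes 120 N, or if a joint passes its speed limit or range.

## Working session

There is one attempt and no reset: what is moved stays moved. The work goes in short steps, Python scripts to look and compute and a tool call to move; the robot and the scene stay as the last step left them, time stands still between calls to the robot, and variables do not carry over. Pictures are saved under pics/ and viewed, at most 10 in all, crops included, and the job is handed in when it is done.

Besides the shell and the picture viewer there is one more tool, called after "Emit:" in YAML: its name, and indented under it one key for each argument. drive_tool: Moves the arm, as the interface text tells. Its arguments: {"type":"object","properties":{"series":{"type":"array"},"hand":{"type":"number"},"newtons":{"type":"number"}},"required":["series"]}

```bash
mkdir -p pics
cat > h.py <<'E'
import numpy as np, cv2
from bench import r, vision
def snap(n):
    c=vision.camera(n); return c
def save(img,name): cv2.imwrite('pics/'+name+'.png',cv2.cvtColor(img,cv2.COLOR_RGB2BGR))
def px2w(c,u,v,z):
    K,R,t=[np.array(c[k]) for k in('intrinsics','R','t')]
    d=R.T@np.linalg.solve(K,[u,v,1.]); o=-R.T@t
    return np.round(o+d*(z-o[2])/d[2],4)
def w2px(c,X):
    K,R,t=[np.array(c[k]) for k in('intrinsics','R','t')]
    p=K@(R@np.array(X)+t); return np.round(p[:2]/p[2],1)
E
python3 - <<'E'
from h import *
import pickle
for n in('top','side'):
    c=snap(n); save(c['color'],n+'0'); pickle.dump(c,open(n+'0.pkl','wb'))
    print(n,np.round(-np.array(c['R']).T@np.array(c['t']),3), c['intrinsics'][0][0])
s=r.read_state(); print(s['ee_pos'],s['eef_rot'],s['width'],s['time'],r.finger_overhang)
E
```

```text
top [0.49  0.12  0.752] 420.2543702593304
side [ 0.49  -0.626  0.689] 464.2999856796749
[ 0.14956883 -0.60649276  0.22983485] [ 9.92696770e-01  1.20634648e-01 -1.10375727e-04 -6.26237322e-04] 0.08708114623758512 0.1 0.008
```

View pics/top0.png

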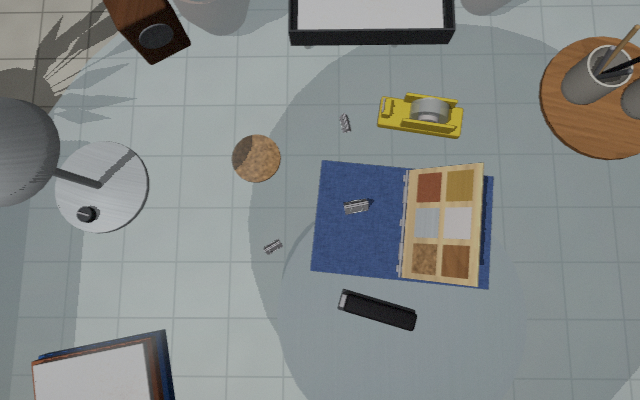

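View pics/side0.png

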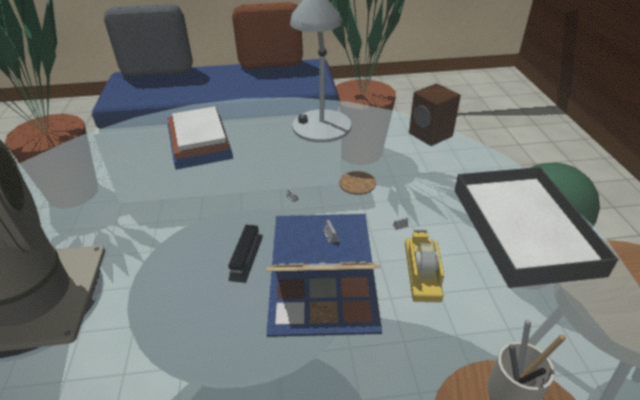

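The top view has clips at (356,207) on the left-hand page, (345,122) and (273,246) on the glass. The one on the page is larger and fits the description. I'll confirm with a crop and measure.

Run:
```python
from h import *
import pickle
c=pickle.load(open('top0.pkl','rb'))
save(cv2.resize(c['color'][110:300,225:500],None,fx=2.9,fy=2.9,interpolation=cv2.INTER_CUBIC),'crop0')
for n,u,v,z in [('bookFL',321,161,.008),('bookNL',311,271,.008),('bookNR',489,288,.008),('bookFR',493,177,.008),('spF',404,169,.0115),('spN',400,277,.0115),('clip',356,207,.02),('c2',345,123,.01),('c3',273,246,.01),('coaster',256,158,.006),('leafF',482,164,.08),('leafN',478,286,.08),('st1',340,300,.02),('st2',416,320,.02),('tapeL',378,110,.04),('tapeR',462,130,.04)]:
    print(n,px2w(c,u,v,z))
```

```text
bookFL [0.67   0.1405 0.008 ]
bookNL [0.473  0.1575 0.008 ]
bookNR [ 0.445  -0.1494  0.008 ]
bookFR [ 0.6396 -0.1673  0.008 ]
spF [ 0.6539 -0.0085  0.0115]
spN [0.4633 0.0034 0.0115]
clip [0.5842 0.0786 0.02  ]
c2 [0.7407 0.0966 0.01  ]
c3 [0.5163 0.2247 0.01  ]
coaster [0.6765 0.2595 0.006 ]
leafF [ 0.6467 -0.123   0.08  ]
leafN [ 0.4523 -0.1065  0.08  ]
st1 [0.4249 0.1073 0.02  ]
st2 [ 0.3925 -0.0203  0.02  ]
tapeL [0.7541 0.0393 0.04  ]
tapeR [ 0.7168 -0.1061  0.04  ]
```

View pics/crop0.png

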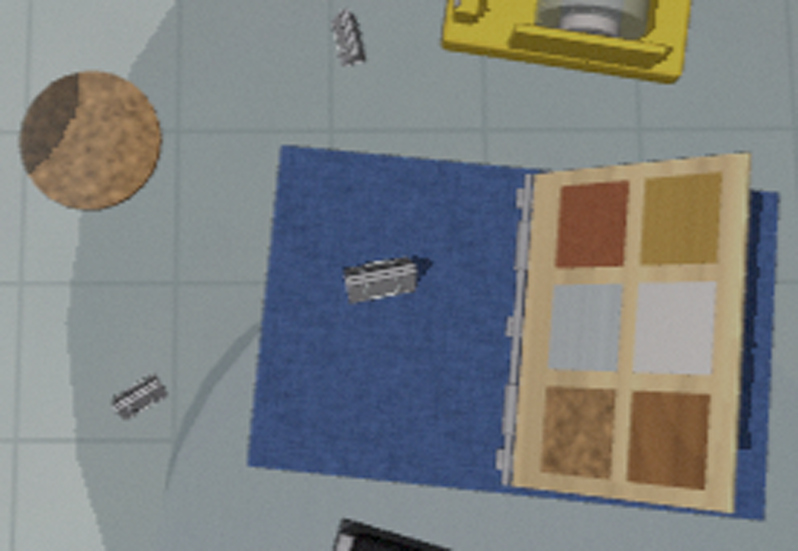

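The clip at (356,207) measures about 42 mm, against roughly 33 mm for the others, so it's the one meant. It sits at world (0.584, 0.079). The book's centre is at about (0.557, -0.005), yaw -5°. I'll bring the closed fingers behind the clip (-y side), with the closing axis along world x.

Emit:
drive_tool:
  series:
    - [[2.2, 3.1, 0], 3.8]
    - [[2.2, 3.1, 0], 3.8]
    - [[2.2, 3.1, 0], 3.8]
    - [[2.2, 3.1, 0], 3.8]
    - [[2.2, 3.1, 0], 3.8]
    - [[2.2, 3.1, 0], 3.8]
    - [[2.2, 3.1, 0], 3.8]
    - [[2.2, 3.1, 0], 3.8]
    - [[2.2, 3.1, 0], 3.8]
    - [[2.2, 3.1, 0], 3.8]
  hand: 1
  newtons: 5

```text
time: 1.35
ee_pos: [0.3709, -0.2947, 0.2306]
eef_rot: [0.898, 0.439, 0.0, 0.0]
ft_force: [-0.5, -1.2, -0.5]
width: 0.0017
grip_force: 0.0
```

Emit:
drive_tool:
  series:
    - [[2.2, 3.2, 0], 3.8]
    - [[2.2, 3.2, 0], 3.8]
    - [[2.2, 3.2, 0], 3.8]
    - [[2.2, 3.2, 0], 3.8]
    - [[2.2, 3.2, 0], 3.8]
    - [[2.2, 3.2, 0], 3.8]
    - [[2.2, 3.2, 0], 3.8]
    - [[2.2, 3.2, -2], 3.8]
    - [[2.2, 3.2, -3], 3.8]
    - [[2.2, 3.2, -3], 3.8]

```text
time: 2.6
ee_pos: [0.5903, 0.0255, 0.1499]
eef_rot: [0.707, 0.708, 0.0, 0.0]
ft_force: [1.0, -1.3, 1.2]
width: 0.0005
grip_force: 0.0
```

Emit:
drive_tool:
  series:
    - [[-0.3, 0.4, -3], 0]
    - [[0, 0, -3], 0]
    - [[0, 0, -3], 0]
    - [[0, 0, -2], 0]
    - [[0, 0, -1], 0]
    - [[0, 0, -0.8], 0]
    - [[0, 0, 0], 0]
    - [[0, 0, 0], 0]
    - [[0, 0, 0], 0]
    - [[0, 0, 0], 0]

```text
time: 3.85
ee_pos: [0.5869, 0.0271, 0.0229]
eef_rot: [0.708, 0.706, 0.0, 0.0]
ft_force: [0.2, -0.9, 0.2]
width: 0.0004
grip_force: 0.0
```

Run:
```python
from h import *
c=snap('top'); s=snap('side')
a=cv2.resize(c['color'][120:300,220:500],(800,514),interpolation=cv2.INTER_CUBIC)[:300]
b=cv2.resize(s['color'][170:350,220:460],(800,600),interpolation=cv2.INTER_CUBIC)[:300]
save(np.vstack([a,b]),'pre')
```

```text
(no output)
```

View pics/pre.png

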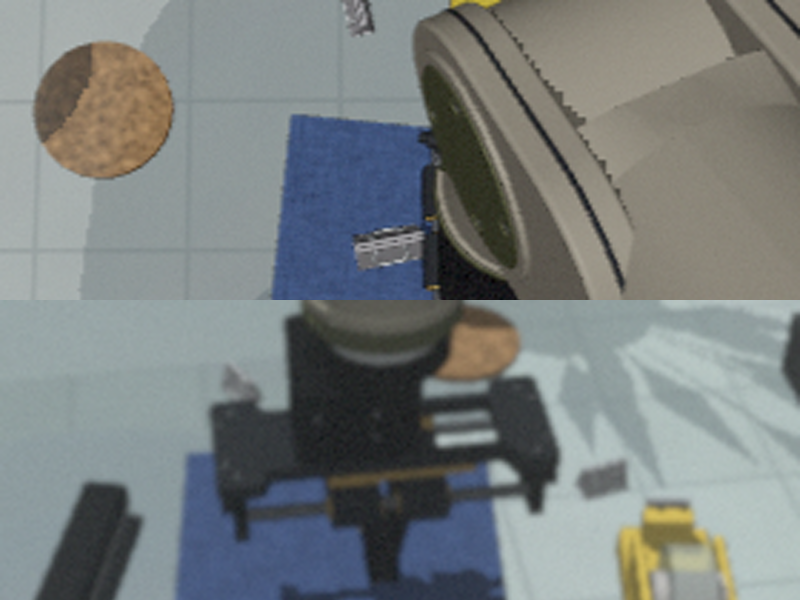

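The fingers stand behind the clip's end (crop (425,245)), in line with it. Next I push along +y.

Emit:
drive_tool:
  series:
    - [[0, 0.8, -0.2], 0]
    - [[0, 0.8, 0], 0]
    - [[0, 0.8, 0], 0]
    - [[0, 0.8, 0], 0]
    - [[0, 0.8, 0], 0]
    - [[0, 0.8, 0], 0]
    - [[0, 0.8, 0], 0]
    - [[0, 0.8, 0], 0]
    - [[0, 0.8, 0], 0]
    - [[0, 0.8, 0], 0]

```text
time: 5.2
ee_pos: [0.5867, 0.1077, 0.0206]
eef_rot: [0.708, 0.706, -0.0, 0.0]
ft_force: [-0.7, 0.0, 0.9]
width: 0.0004
grip_force: 0.1
```

Run:
```python
from h import *
c=snap('top'); s=snap('side')
a=cv2.resize(c['color'][140:270,220:480],(800,400),interpolation=cv2.INTER_CUBIC)[:300]
b=cv2.resize(s['color'][170:350,220:460],(800,600),interpolation=cv2.INTER_CUBIC)[:300]
save(np.vstack([a,b]),'push1')
```

```text
(no output)
```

View pics/push1.png

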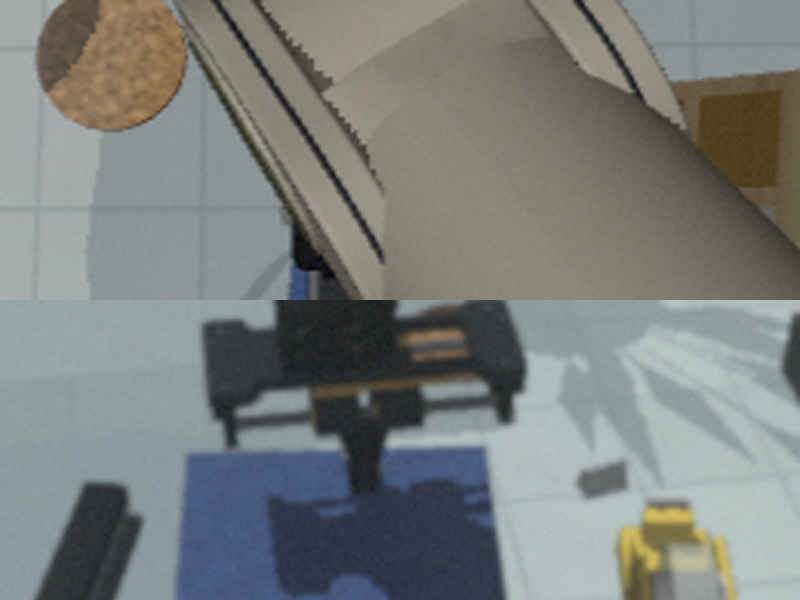

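The clip is hidden under the wrist and nothing is left behind on the page. I'll push on past the edge, then lift and back off.

Emit:
drive_tool:
  series:
    - [[0, 0.8, 0], 0]
    - [[0, 0.8, 0], 0]
    - [[0, 0.8, 0], 0]
    - [[0, 0.8, 0], 0]
    - [[0, 0.8, 0], 0]
    - [[0, 0.8, 0], 0]
    - [[0, 0.8, 0], 0]
    - [[0, 0.8, 0], 0]
    - [[0, 0.8, 0], 0]
    - [[0, 0.8, 0], 0]

```text
time: 6.55
ee_pos: [0.5867, 0.1877, 0.0206]
eef_rot: [0.708, 0.706, 0.0, 0.0]
ft_force: [-0.1, 0.6, -0.5]
width: 0.0006
grip_force: 0.1
```

Emit:
drive_tool:
  series:
    - [[0, -1, 0], 0]
    - [[0, -1, 1], 0]
    - [[0, 0, 4], 0]
    - [[0, 0, 4], 0]
    - [[0, 0, 4], 0]
    - [[0, -4, 4], 0]
    - [[0, -5, 3], 0]
    - [[0, -5, 0], 0]
    - [[0, -5, 0], 0]
    - [[0, -5, 0], 0]

```text
time: 7.8
ee_pos: [0.5861, -0.0759, 0.2215]
eef_rot: [0.709, 0.706, 0.0, 0.001]
ft_force: [0.8, -0.4, 0.0]
width: 0.0002
grip_force: 0.0
```

Run:
```python
from h import *
c=snap('top'); s=snap('side')
a=cv2.resize(c['color'][100:300,220:500],(800,571),interpolation=cv2.INTER_CUBIC)
save(a,'off1')
```

```text
(no output)
```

View pics/off1.png

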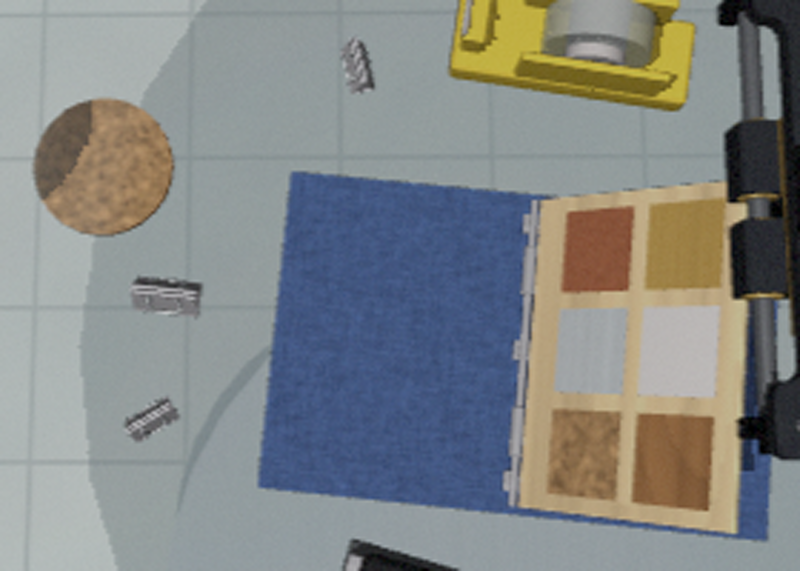

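The clip lies on the glass at crop (167,296), well clear of the book, whose edge is at column ~275. The book and the look-alikes haven't moved. The leaf edge is at about y=-0.107, z=0.11. I'll go outside it and down.

Emit:
drive_tool:
  series:
    - [[-0.8, -3, 0], -1]
    - [[-0.8, -3, 0], -1]
    - [[-0.8, -3, 0], -1]
    - [[-0.8, -1.5, 0], -1]
    - [[-0.8, 0, -2], -1]
    - [[0, 0, -4], 0]
    - [[0, 0, -4], 0]
    - [[0, 0, -4], 0]
    - [[0, 0, -1.8], 0]
    - [[0, 0, 0], 0]

```text
time: 9.15
ee_pos: [0.5463, -0.1775, 0.0623]
eef_rot: [0.738, 0.675, -0.0, -0.001]
ft_force: [-0.6, 0.5, 0.0]
width: 0.0006
grip_force: 0.0
```

Emit:
drive_tool:
  series:
    - [[0.1, 1, 0], 0]
    - [[0.1, 1, 0], 0]
    - [[0.1, 1, 0], 0]
    - [[0.1, 1, 0.2], 0]
    - [[0.1, 1, 0.8], 0]
    - [[0.1, 1, 1], 0]
    - [[0.1, 1, 1], 0]
    - [[0.1, 1, 1], 0]
    - [[0.1, 1, 0.8], 0]
    - [[0.1, 1, 0.8], 0]

```text
time: 10.4
ee_pos: [0.5567, -0.0772, 0.1191]
eef_rot: [0.738, 0.675, 0.0, 0.0]
ft_force: [-0.0, -1.0, -0.9]
width: 0.0004
grip_force: 0.7
```

Run:
```python
from h import *
c=snap('top'); s=snap('side')
a=cv2.resize(c['color'][140:300,240:500],(488,300),interpolation=cv2.INTER_CUBIC)
b=cv2.resize(s['color'][170:350,220:460],(400,300),interpolation=cv2.INTER_CUBIC)[:, :312]
save(np.hstack([a,b]),'lift1')
```

```text
(no output)
```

View pics/lift1.png

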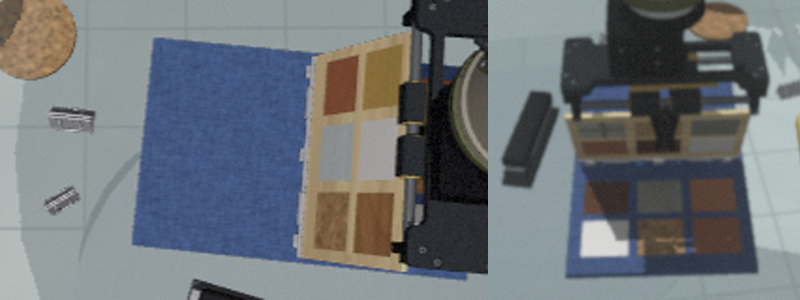

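The leaf (combined crop, (350,150)) is rising and stands ahead of the fingers at about 1.08 rad. I'll follow the arc over the top.

Emit:
drive_tool:
  series:
    - [[0.1, 1.3, 0.4], 0]
    - [[0.1, 1.3, 0.3], 0]
    - [[0.1, 1.3, 0.3], 0]
    - [[0.1, 1.3, 0.3], 0]
    - [[0.1, 1.3, 0.2], 0]
    - [[0.1, 1, -0.1], 0]
    - [[0.1, 1, -0.1], 0]
    - [[0.1, 1, -0.2], 0]
    - [[0.1, 1, -0.3], 0]
    - [[0.1, 0.9, -0.4], 0]

```text
time: 11.75
ee_pos: [0.5667, 0.0368, 0.1223]
eef_rot: [0.738, 0.675, -0.0, -0.0]
ft_force: [-0.7, -0.6, -0.2]
width: 0.0006
grip_force: 0.7
```

Emit:
drive_tool:
  series:
    - [[0, 0.9, -0.5], 0]
    - [[0, 0.9, -0.6], 0]
    - [[0, 0.8, -0.7], 0]
    - [[0, 0.7, -0.8], 0]
    - [[0, 0.6, -0.9], 0]
    - [[0, 0.5, -0.9], 0]
    - [[0, 0.5, -0.9], 0]
    - [[0, 0.4, -1], 0]
    - [[0, 0.4, -1], 0]
    - [[0, 0.3, -1], 0]

```text
time: 13.0
ee_pos: [0.5665, 0.0961, 0.0387]
eef_rot: [0.738, 0.675, -0.0, -0.0]
ft_force: [1.4, -0.1, 1.7]
width: 0.0002
grip_force: 0.6
```

Run:
```python
from h import *
c=snap('top'); s=snap('side')
a=cv2.resize(c['color'][140:300,240:500],(488,300),interpolation=cv2.INTER_CUBIC)
b=cv2.resize(s['color'][170:350,220:460],(400,300),interpolation=cv2.INTER_CUBIC)[:, :312]
save(np.hstack([a,b]),'flip1')
```

```text
(no output)
```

View pics/flip1.png

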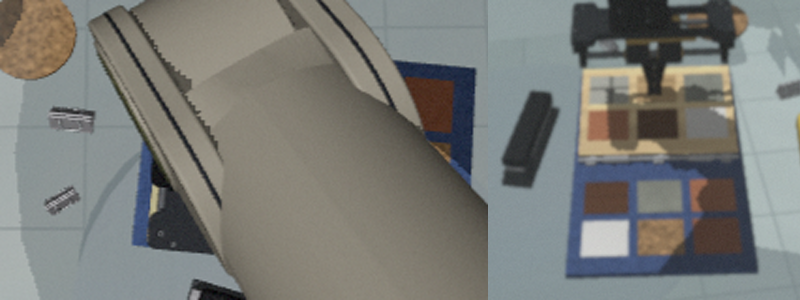

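The leaf is over the left-hand page and nearly flat under the fingertips. I'll press it down.

Emit:
drive_tool:
  series:
    - [[0, 0.1, -0.5], 0]
    - [[0, 0.1, -0.4], 0]
    - [[0, 0.1, -0.3], 0]
    - [[0, 0, -0.2], 0]
    - [[0, 0, -0.2], 0]
    - [[0, 0, -0.1], 0]
    - [[0, 0, -0.1], 0]
    - [[0, 0, 0], 0]
    - [[0, 0, 0], 0]
    - [[0, 0, 0], 0]

```text
time: 14.35
ee_pos: [0.5668, 0.0994, 0.0224]
eef_rot: [0.738, 0.675, 0.0, 0.0]
ft_force: [-2.2, -0.8, 9.1]
width: 0.0004
grip_force: 4.7
```

Emit:
drive_tool:
  series:
    - [[0, 0, -0.1], 0]
    - [[0, 0, 0], 0]
    - [[0, 0, 0], 0]
    - [[0, 0, 1], 0]
    - [[0, 0, 3], 0]
    - [[0, 0, 4], 0]
    - [[0, -3, 4], 0]
    - [[0, -5, 4], 0]
    - [[0, -5, 0], 0]
    - [[0, -5, 0], 0]

```text
time: 15.6
ee_pos: [0.5667, -0.0813, 0.1804]
eef_rot: [0.738, 0.675, 0.0, 0.001]
ft_force: [0.9, -0.0, -0.6]
width: 0.0007
grip_force: 0.0
```

Emit:
drive_tool:
  series:
    - [[0, -4, 0], 0]
    - [[0, -4, 0], 0]
    - [[0, -3, 0], 0]
    - [[0, 0, 0], 0]
    - [[0, 0, 0], 0]
    - [[0, 0, 0], 0]
    - [[0, 0, 0], 0]
    - [[0, 0, 0], 0]
    - [[0, 0, 0], 0]
    - [[0, 0, 0], 0]

```text
time: 16.85
ee_pos: [0.5667, -0.1896, 0.1796]
eef_rot: [0.738, 0.675, 0.0, 0.0]
ft_force: [0.1, 0.1, -0.8]
width: 0.0005
grip_force: 0.0
```

Run:
```python
from h import *
c=snap('top'); s=snap('side')
a=cv2.resize(c['color'][140:300,240:500],(488,300),interpolation=cv2.INTER_CUBIC)
b=cv2.resize(s['color'][170:350,220:460],(400,300),interpolation=cv2.INTER_CUBIC)[:, :312]
save(np.hstack([a,b]),'end')
```

```text
(no output)
```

View pics/end.png

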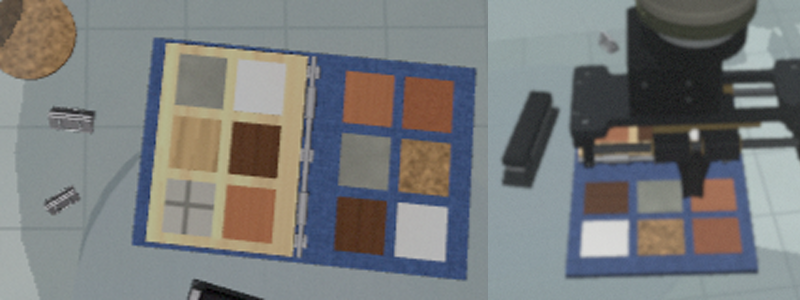

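The leaf lies flat on the left-hand page, with its edge at column ~155 and the book edge at ~143. The clip is clear at (72,120) and the book hasn't moved. I'm handing in.

```bash
python3 -c "
from bench import r
print(r.close_job())"
```

```text
the job is handed in; nothing more can be done
None
```

The clip was pushed onto the glass clear of the book, the leaf was flipped and pressed flat on the left-hand page, nothing else visibly moved in the pictures, and the job was handed in at about 17 s; no verdict was returned.

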